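# Lock the gas fitting into the fuel-cell fixture and hold it

## Task

Lift the blue bayonet fitting out of its parking ring, push it down into the socket of the fuel-cell test fixture with its two pins in the two notches, and while pressing against the spring turn it a quarter turn clockwise (seen from above) to the stop. The socket is spring-return, so finish while still gripping the fitting and holding it turned and locked: do not let go. Leave the red fitting, the wash bottle, the dropper bottle and the cell plate where they are.

Things in the scene. Friction and masses are not known exactly. Their poses are not given: they have to be found in the camera images.
- blue_fitting: Loose bayonet fitting with a BLUE head, 0.12 kg. Origin: centre of the nose's underside, z up its axis. Steel shank 30 mm diameter from z=7 to 23 mm, tapering to 20 mm at z=0. Blue flange 60 mm diameter, z=23 to 29 mm. Starts upright, flange on a parking ring, nose and pins hidden in it; clear of it once lifted 25 mm. A half turn about z makes no difference.
- blue_grip (a point): On the axis of the blue fitting, 51 mm above its origin, axes as the fitting's: middle of the blue upright grip bar, 46 mm long along x (parallel to the pins), 14 mm thick along y, from z=29 to 60 mm of the fitting. Pinch it across its thickness, from above.
- blue_pins (a point): On the axis of the blue fitting, 12.5 mm above its origin, axes as the fitting's: centre line of the two round brass pins, 7 mm diameter, which stand out along its +x and -x to 24 mm from the axis. White ticks on the flange lie above them.
- red_fitting: A second fitting, same shape, with RED head, parked in the other ring. Leave it alone.
- park_a: Fixed aluminium parking ring, 64 mm outer and 52 mm inner diameter, top 30 mm above the bench, on an 80 x 80 x 4 mm foot. Origin: centre of the underside. It holds the blue fitting (the two rings swap places between runs), the fitting's origin 7 mm above the bench.
- park_b: The other, identical parking ring; it holds the red fitting.
- socket: Fixed fuel-cell fixture: plate stack 110 x 110 x 30 mm, corner bolt heads to 36 mm, in the middle a round grey collar, 72 mm diameter, flat top 60 mm above the bench. Origin: centre of the underside, z up. A half turn makes no difference. White ticks on the collar at its +x and -x mark the notches; green ticks at +y and -y mark where the pins end when locked.
- mouth (a point): Centre of the bayonet opening, on the collar's top, 60 mm above the bench; axes as the socket's. Round hole of 33 mm diameter with two notches 11 mm wide along +x and -x, reaching 26 mm from the axis. The top is 5 mm thick, below it is a cavity where the pins swing.
- plunger (a joint): Spring plunger in the socket, metres pressed down from rest. It meets the nose 13 mm below the collar top; 2.5 N to start, 6 N at 10 mm, when the fitting's flange lies flat on the collar top. The pins can turn under the top once it is pressed 8 mm or more, best with the flange flat on the collar. Let go unturned, the fitting is pushed up again.
- turn (a joint): Spring-return rotor in the socket, rad, 0 at rest, growing clockwise seen from above. The pins push it after some 0.1 rad of free turn; 0.12 N m at 0, 0.24 N m at 1.5 rad, plus friction: grip firmly. The fitting stops after about 1.5 rad, rotor then near 1.4; locked counts from 1.2. Anticlockwise is blocked at once. Let go, it turns the fitting back.
- wash_bottle: White wash bottle with a red bent spout, 66 mm diameter, 173 mm tall, standing. Origin: underside. Bystander.
- dropper: Small white dropper bottle with a red tip, 32 mm diameter, 74 mm tall, standing. Origin: underside. Bystander.
- cell_plate: Grey-brown cell plate, 60 x 60 x 8 mm, lying flat. Origin: underside. Bystander.
Not all that is in view belongs to the job. There is more than one size of the blue_fitting; the one meant has the size given above.

How it is judged:
By the outcome, as a careful person would: the job done as asked, in the order asked, and still so for the second after the job is handed in, while the arm keeps its last pose, push and grip.
It also fails if it takes over 42 s, if anything falls off the work surface, if the arm or the gripper's body presses on something with over 40 N, if the wrist force passes 120 N, or if a joint passes its speed limit or range.

## Robot

A 6-joint arm with a two-finger parallel gripper is mounted at the origin on the work surface. World frame = base frame: x ahead of the robot, y to its left, z up, the work surface at z = 0. Lengths are in mm, angles in rad, forces in N, time in s.
With the tool pointing down it reaches from about 275 to 1000 mm from the base axis. Payload 8.4 kg.
Tool frame: the origin (TCP) lies between the finger pads; the fingertips stand 8 mm ahead of it and the grasp point (between the pads) lies 11 mm behind it; z points along the fingers, y is the line along which they close (so a half turn about z gives the same grasp; the last joint's range is limited). The gripper opens to 85 mm and grips with 20 to 120 N. Pads are 22 mm wide; open, the fingers measure 114 mm over their backs; the gripper's body (76 mm by 85 mm) begins 54 mm behind the grasp point. The pads swing forward as they close: fully open they stand 13 mm farther back than shut.
Start: joints at [-1.148, 0.353, 1.633, -0, 1.155, -0.002], TCP at [257.585, -569.454, 203.481] pointing down, gripper open.
Joint ranges: [-2.63, 2.63], [-0.92, 2.1], [0.06, 2.66], [-1.3, 4.44], [0, 2.69], [-3.02, 3.02]. Speed limits (rad/s): [2.22, 2.22, 2.79, 3.14, 3.14, 3.14].

## Interface

Orientations are given as a unit quaternion [w, x, y, z].
In Python, from workcell import arm gives the robot as it stands. Calls block until the motion is done:
- arm.move_to(position, orientation): joint-space move of the TCP to a pose.
- arm.servo_line(position, orientation=None, feed=150, threshold=None): straight line of the TCP; orientation=None keeps the orientation; feed is the mean speed in mm/s. With threshold (N) it stops when the force on the tool has changed by that much, and returns True; else False.
- arm.set_joints(angles): joint-space move.
- arm.set_gripper(opening, newtons=None): finger opening in mm; newtons is the grip in N (None keeps the last); returns when the fingers have stopped.
- arm.pause(seconds).
- arm.solve_ik(position, orientation): joint angles nearest the present ones, or None.
- arm.get_state(): the state.
- arm.camera(name): name is "scene" or "top" or "wrist"; returns a dict with "pixels" (384x512x3 uint8, red, green, blue), "depth" (384x512 float32, mm along the optical axis (not along the pixel's ray), 0 where there is no reading), "camera_matrix" (3x3 intrinsics, pixels), "T" (4x4, takes a point from camera to world coordinates). Camera axes: x right, y down, z forward; pixel columns grow to the right and rows downward; lengths in mm; the calibration is good to about 2 mm. A picture is of the moment at which its call begins.
A pose or a line that the arm cannot do raises arm.IKError and nothing moves.
- arm.finish_job(): hands the job in; it is judged then, once.
The state is a dict: "t": time; "qpos": joint angles; "qvel": joint speeds; "tau": joint torques, N m; "eef_pos": TCP position; "eef_rot": TCP orientation; "contact_force": force on the tool from outside, world axes, zero at the start; "ft_torque": the same for the moment, N m; "gripper_width": finger opening in mm; "finger_force": force on a finger pad.
Only numpy, scipy, OpenCV 4.12 (cv2) and the standard library are available. Lean on these libraries where they do the work, as an engineer would, in place of code of your own. Each camera call takes 0.05 s, during which the arm holds its last target. There are 200 camera calls.

## Working session

There is one attempt and no reset: what is moved stays moved. The work goes in short steps, each a Python script; the robot and the scene stay as the last script left them, time stands still between calls to the robot, and variables do not carry over. Pictures are saved under pics/ and viewed, at most 10 in all, crops included, and the job is handed in when it is done.

```bash
mkdir -p pics; ls; python3 - <<'E'
from workcell import arm
import cv2,numpy as np,pickle
d={}
for n in("top","scene"):
    c=arm.camera(n); d[n]=c
    cv2.imwrite(f"pics/{n}0.png",cv2.resize(c["pixels"][...,::-1],None,fx=1.5,fy=1.5,interpolation=cv2.INTER_CUBIC))
    print(n,c["camera_matrix"].round(1).tolist(),c["T"].round(3).tolist())
pickle.dump(d,open("d0.pkl","wb")); print(arm.get_state())
E
```

```text
pics
top [[370.4, 0.0, 252.1], [0.0, 370.4, 188.3], [0.0, 0.0, 1.0]] [[0.015, -0.996, 0.093, 497.667], [-1.0, -0.016, -0.014, -77.278], [0.015, -0.093, -0.996, 1084.374], [0.0, 0.0, 0.0, 1.0]]
scene [[360.5, 0.0, 255.3], [0.0, 360.5, 190.6], [0.0, 0.0, 1.0]] [[-0.743, 0.402, -0.535, 1048.494], [0.67, 0.445, -0.595, 430.238], [-0.001, -0.8, -0.6, 597.363], [0.0, 0.0, 0.0, 1.0]]
{'t': 0.1, 'qpos': array([-1.14840268e+00,  3.53578162e-01,  1.63410130e+00, -8.85548145e-06,
        1.15521887e+00, -2.46074662e-03]), 'qvel': array([ 0.000883  , -0.00095921, -0.00067581,  0.00039698, -0.00077551,
        0.0013523 ]), 'tau': array([-1.74174666e-04, -6.06356978e+01, -3.42820287e+01,  7.68419227e-06,
        4.02593985e-03, -4.99130934e-06]), 'eef_pos': array([ 257.37735244, -569.00216605,  202.81946705]), 'eef_rot': array([-6.37657606e-04,  9.77521475e-01,  2.10834862e-01, -1.40030171e-04]), 'contact_force': array([-0.50927591, -0.40137149,  0.18087206]), 'ft_torque': array([-0.0197797 , -0.00372655, -0.05195393]), 'finger_force': 0.0, 'gripper_width': 85.44953932900538}
```

View pics/top0.png

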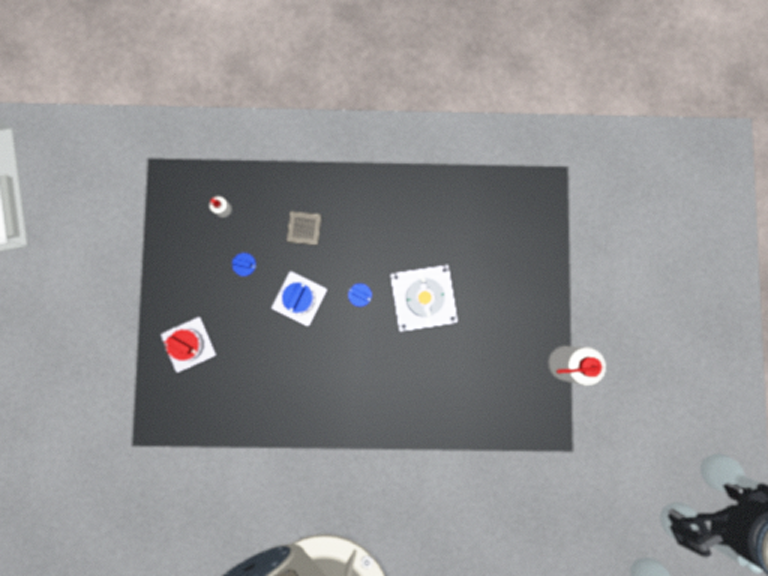

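View pics/scene0.png

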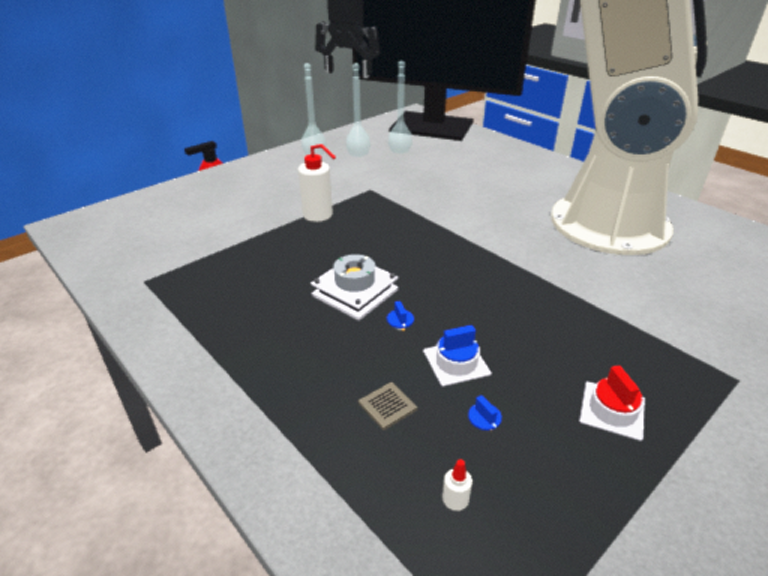

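Top view (picture pixels): there are three blue fittings. One is parked in a ring at (298,297); two smaller loose ones lie at (243,264) and (360,295). The red fitting is in the other ring at (185,345) and the socket is at (424,298). The parked one fits the description: it sits flange-on-ring and has the larger flange. I'll measure the sizes and confirm it in a crop.

```bash
cat > h.py <<'E'
import numpy as np,cv2
from workcell import arm
def cast(c,uv,z):
    uv=np.atleast_2d(np.asarray(uv,float)); K,T=c["camera_matrix"],c["T"]
    r=(np.linalg.inv(K)@np.c_[uv,np.ones(len(uv))].T).T@T[:3,:3].T; o=T[:3,3]
    return o+r*((z-o[2])/r[:,2])[:,None]
def blobs(m,amin):
    cs,_=cv2.findContours(m.astype(np.uint8),cv2.RETR_EXTERNAL,cv2.CHAIN_APPROX_NONE)
    return [k for k in cs if cv2.contourArea(k)>=amin]
def hsv(c): return cv2.cvtColor(c["pixels"],cv2.COLOR_RGB2HSV)
def blue(c): return cv2.inRange(hsv(c),(105,120,60),(130,255,255))
def quat(yaw): # tool down, tool y axis along world angle yaw-90 : tool x at angle yaw
    return [0,np.cos(yaw/2),np.sin(yaw/2),0]
E
python3 - <<'E'
import pickle; from h import *
d=pickle.load(open("d0.pkl","rb"));c=d["top"]
for k in blobs(blue(c),40):
    (x,y),r=cv2.minEnclosingCircle(k); p=cast(c,(x,y),36)[0]
    print("blue",x,y,"diam mm",np.linalg.norm(cast(c,(x+r,y),36)[0]-p)*2,p)
for k in blobs(cv2.inRange(hsv(c)[185-30:230,255:310],(0,0,170),(179,60,255)),200):
    (x,y),w,a=cv2.minAreaRect(k); print("socket",x+255,y+155,w,a,cast(c,(x+255,y+155),30)[0])
p=d["top"]["pixels"][160:250,140:315][...,::-1]
cv2.imwrite("pics/crop.png",cv2.resize(p,None,fx=4.5,fy=4.5,interpolation=cv2.INTER_CUBIC))
c=arm.camera("wrist"); print(np.linalg.inv(np.block([[np.eye(4)]]))[0,0],c["T"].round(3),c["camera_matrix"][0])
E
```

```text
blue 239.5677947998047 196.25424194335938 diam mm 44.04989763014923 [572.46576944 -56.3952238   36.        ]
blue 197.71168518066406 198.01095581054688 diam mm 55.171786788943365 [565.58107208  61.90492738  36.        ]
blue 162.07894897460938 175.76315307617188 diam mm 45.97315586318921 [627.28610866 164.7522006   36.        ]
socket 282.24415016174316 198.40093612670898 (39.892601013183594, 39.616119384765625) 80.90972137451172 [ 568.70756255 -178.19436198   30.        ]
1.0 [[ 4.12000e-01 -8.73000e-01 -2.60000e-01  3.23242e+02]
 [-9.11000e-01 -3.95000e-01 -1.16000e-01 -5.39511e+02]
 [-1.00000e-03  2.85000e-01 -9.59000e-01  3.73515e+02]
 [ 0.00000e+00  0.00000e+00  0.00000e+00  1.00000e+00]] [345.58304738   0.         253.72665025]
```

View pics/crop.png

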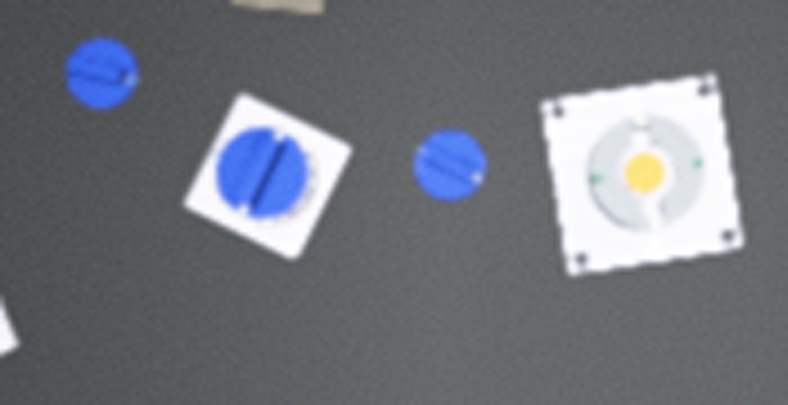

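The crop confirms it. The parked blue fitting at (262,173) has a clearly larger flange (about 55–60 mm) than the loose ones at (102,73) and (450,165) (about 44–46 mm). Its ticks run along the bar, and the socket's white ticks are at (642,125) and (655,210). Next I'll take close views with the wrist camera.

```bash
python3 - <<'E'
import pickle; from h import *
r=np.radians; out={}
arm.move_to([568.7,-178.2,204],quat(r(188.7))); print(arm.get_state()["qpos"].round(2))
arm.pause(.2); out["sock"]=arm.camera("wrist"); out["sock_s"]=arm.get_state()
print(arm.solve_ik([568.7,-178.2,77],quat(r(100))))
arm.move_to([565.6,62,180],quat(r(157.5))); print(arm.get_state()["qpos"].round(2))
arm.pause(.2); out["fit"]=arm.camera("wrist"); out["fit_s"]=arm.get_state(); print(arm.get_state()["t"])
pickle.dump(out,open("d1.pkl","wb"))
cv2.imwrite("pics/w1.png",cv2.resize(np.hstack([out["sock"]["pixels"],out["fit"]["pixels"]])[...,::-1],(800,300),interpolation=cv2.INTER_AREA))
E
```

```text
[-0.31  0.31  1.7  -0.    1.14 -2.03]
[-3.06172550e-01  4.54022648e-01  1.79892081e+00 -4.44089210e-16
  8.88649199e-01 -4.80705475e-01]
[ 0.11  0.29  1.78 -0.    1.07 -1.07]
3.425
```

View pics/w1.png

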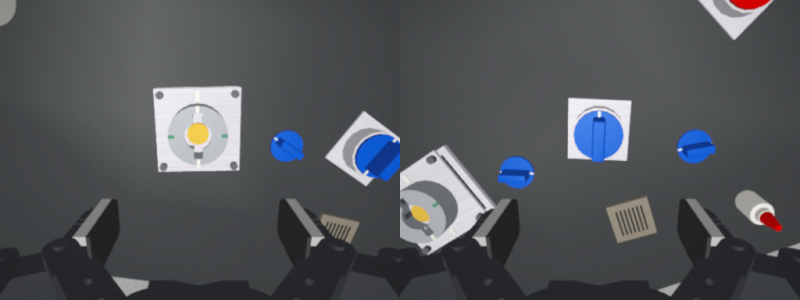

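Left is the socket (upper centre at ~(197,134)): green ticks at (171,137) and (225,136), white ticks at (197,98) and (197,165). Right is the blue fitting at (598,134): its ticks are at (599,110) and (598,158). Both views are clear, so I'll measure them.

```bash
python3 - <<'E'
import pickle; from h import *
d=pickle.load(open("d1.pkl","rb")); s,f=d["sock"],d["fit"]
cen=lambda k:(lambda m:np.array([m["m10"]/m["m00"],m["m01"]/m["m00"]]))(cv2.moments(k))
def ang(a,b): v=b-a; return np.degrees(np.arctan2(v[1],v[0]))%180
g=cv2.inRange(hsv(s),(60,60,40),(95,255,255)); g[:100]=0;g[250:]=0; g[:,:190]=0; g[:,315:]=0
gk=[cen(k) for k in blobs(g,3)]; print("green",gk)
if len(gk)==2:
    P=cast(s,gk,60); print(P.mean(0),"yaw(notch)",ang(P[0],P[1])-90,np.linalg.norm(P[0]-P[1]))
y=cv2.inRange(hsv(s),(15,120,120),(35,255,255)); k=max(blobs(y,50),key=cv2.contourArea); print("plunger",cast(s,cen(k),47))
b=blue(f); k=max(blobs(b[:, :],300),key=lambda k:-abs(cen(k)[0]-253))
W=cast(f,k[:,0,:],36)[:,:2]; h=cv2.convexHull(W.astype(np.float32)); print("flange",cv2.minEnclosingCircle(h),cv2.fitEllipse(h))
for n,c,x in(("s",s,(190,90)),("f",f,(190,90))):
    im=c["pixels"][100:240,180:325][...,::-1]; cv2.imwrite(f"pics/c_{n}.png",cv2.resize(im,None,fx=2.7*1.0,fy=2.7,interpolation=cv2.INTER_CUBIC))
cv2.imwrite("pics/c.png",np.hstack([cv2.imread("pics/c_s.png"),cv2.imread("pics/c_f.png")]))
# ticks on fitting: bright low-saturation within flange hull
m=np.zeros(b.shape,np.uint8); cv2.fillConvexPoly(m,cv2.convexHull(k),255)
w=cv2.inRange(hsv(f),(0,0,150),(179,90,255))&m
tk=[(cen(q),cv2.contourArea(q)) for q in blobs(w,3)]; print("fticks",tk,[cast(f,t[0],36)[0] for t in tk])
w=cv2.inRange(hsv(s),(0,0,215),(179,40,255)); w[:110]=0; w[230:]=0; w[:,:235]=0;w[:,270:]=0
print("sticks",[(cen(q),cv2.contourArea(q),cast(s,cen(q),60)[0]) for q in blobs(w,3)])
for n in("sock","fit"): print(d[n+"_s"]["eef_pos"])
E
```

```text
green [array([219., 175.]), array([287., 174.])]
[ 568.34210166 -179.67720685   60.        ] yaw(notch) 9.478972266090253 63.40876540455156
plunger [[ 567.47074219 -179.75857314   47.        ]]
flange ((566.6908569335938, 60.310577392578125), 31.522600173950195) ((565.802001953125, 60.7628173828125), (57.29804611206055, 62.15195846557617), 68.0782241821289)
fticks [(array([263.48148148, 202.81481481]), 4.5), (array([241.74074074, 201.81481481]), 4.5), (array([254.79012346, 145.64197531]), 27.0)] [array([594.86427731,  58.6808338 ,  36.        ]), array([585.96995751,  39.89011732,  36.        ]), array([541.22291953,  71.93340633,  36.        ])]
sticks [(array([251.74627832, 213.00517799]), 257.5, array([ 606.08732338, -175.18981101,   60.        ])), (array([253.05479452, 180.87519026]), 219.0, array([ 574.38288451, -178.69990182,   60.        ])), (array([252.4796748 , 147.71239837]), 164.0, array([ 543.68030557, -183.86426688,   60.        ])), (array([251.80720446, 122.64485033]), 657.0, array([ 521.59363296, -187.79473407,   60.        ]))]
[ 568.55191568 -178.72158031  203.99540168]
[565.87139905  60.99307414 180.13066275]
```

View pics/c.png

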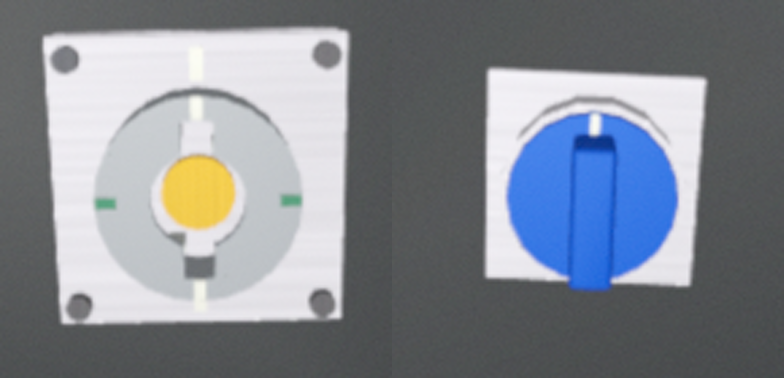

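The enlarged crop shows the collar's white ticks at (195,106) and (200,293), and its green ticks at (105,203) and (291,200). The parked blue fitting's upper tick is at (595,124), and the bar overhangs the lower edge of the flange. I'll refine the values without that overhang, then grasp and lift.

```bash
cat > m.py <<'E'
import pickle; from h import *
from scipy.optimize import least_squares
def circ(W):
    r=least_squares(lambda p:np.hypot(W[:,0]-p[0],W[:,1]-p[1])-p[2],[*W.mean(0),30],loss="soft_l1",f_scale=.5); return r.x
def ang(P): v=P[1]-P[0]; return np.degrees(np.arctan2(v[1],v[0]))%180
d=pickle.load(open("d1.pkl","rb")); s,f=d["sock"],d["fit"]
k=min(blobs(blue(f),300),key=lambda k:abs(k[:,0,0].mean()-253))[:,0,:].astype(float)
k=k[(np.abs(k[:,0]-254)>10)]
F=circ(cast(f,k,36)[:,:2]); print("flange",F)
cc=lambda x,y,ox:[(x-ox+.5)/2.7+180-.5,(y+.5)/2.7+100-.5]
t=cast(f,[cc(595,124,392)],36)[0,:2]; print("fit yaw",ang([F[:2],t]))
bar=cast(f,[cc(594,148,392),cc(590.5,288,392)],67); print("bar yaw",ang(bar[:,:2]),bar.mean(0))
w=cast(s,[cc(195,106,0),cc(200,293,0)],60)[:,:2]; print("white",w.mean(0),ang(w),np.linalg.norm(w[0]-w[1]))
g=cv2.Canny(cv2.cvtColor(s["pixels"],cv2.COLOR_RGB2GRAY),40,100)
v,u=np.nonzero(g); W=cast(s,np.c_[u,v],60)[:,:2]; rr=np.hypot(W[:,0]-568,W[:,1]+179.5)
print("collar",circ(W[(abs(rr-36)<2.5)]))
E
python3 m.py
```

```text
flange [564.53540941  61.18483016  28.7035143 ]
fit yaw 155.0868760838684
bar yaw 156.04181709594786 [564.35621076  61.37769448  67.        ]
white [ 568.43693362 -179.78075817] 10.069579268349116 66.09633826110388
collar [ 567.8213306  -179.78685245   36.17056627]
```

```bash
python3 - <<'E'
import pickle; from h import *
q=quat(np.radians(155.6)); p=[564.6,61.3]
arm.move_to([*p,110],q); arm.servo_line([*p,48],q,feed=80)
print(arm.get_state()["contact_force"]); arm.set_gripper(0,100); st=arm.get_state(); print(st["gripper_width"],st["finger_force"],st["contact_force"],st["eef_pos"])
arm.servo_line([*p,130],q,feed=80); arm.pause(.2)
c=arm.camera("wrist"); st=arm.get_state(); print(st["gripper_width"],st["eef_pos"],st["t"])
pickle.dump((c,st),open("d2.pkl","wb")); cv2.imwrite("pics/held.png",c["pixels"][...,::-1])
E
```

```text
[ 0.19421527 -0.33520937  0.12505005]
-0.04185110281821396 0.0 [ 0.76215375 -0.13103579  0.34214334] [564.57978263  61.29995493  47.98380027]
0.13980203280070702 [564.38063355  61.27636599 129.60301674] 6.925
```

View pics/held.png

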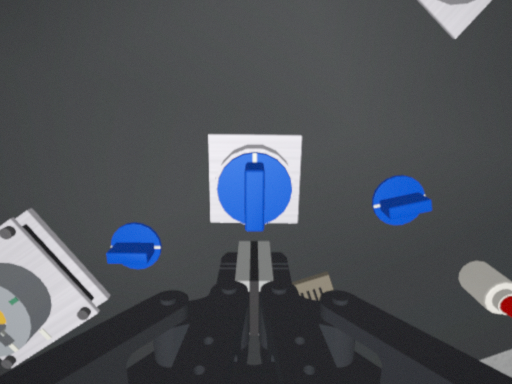

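The gripper closed on nothing. The parked fitting is still in its ring at (254,190) and the fingertips are at (254,245). I'll use depth to check where the bar really is relative to the fingers.

```bash
python3 - <<'E'
import pickle; from h import *
c,st=pickle.load(open("d2.pkl","rb")); K,T=c["camera_matrix"],c["T"]
for n,u,v in(("bartop",254,170),("bartop",254,200),("barend",254,222),("flangeL",230,190),("flangeR",280,190),("foot",215,140),("bench",180,100),("tipL",246,245),("tipR",262,245),("tip",254,280)):
    z=c["depth"][v,u]; p=T@[*(z*np.linalg.inv(K)@[u,v,1]),1]; print(n,z,p[:3].round(1))
for z in (-8,0,11):
    p=np.linalg.inv(T)@[*(st["eef_pos"]+[0,0,z]),1]; q=K@p[:3]; print(z,q[:2]/q[2])
E
python3 - <<'E'
import sys; sys.path.insert(0,'.')
from h import *
import pickle
arm.set_gripper(85); 
c={n:arm.camera(n) for n in("scene","top")}; pickle.dump(c,open("d3.pkl","wb"))
for n in c: 
    for k in blobs(blue(c[n])[100:330] ,60)[:8]: print(n,cv2.boundingRect(k))
print(arm.get_state()["gripper_width"])
E
```

```text
bartop 239.57886 [544.5  70.2  65.4]
bartop 242.98576 [563.6  61.6  68. ]
barend 247.78098 [578.6  54.7  67.9]
flangeL 274.18304 [557.1  43.6  35.9]
flangeR 274.33502 [573.6  79.7  35.8]
foot 294.48267 [519.   45.3   4.3]
bench 287.03854 [477.4  33.2   2.4]
tipL 146.27171 [552.9  62.7 165.8]
tipR 146.06801 [555.6  68.9 166. ]
tip 119.13458 [554.5  65.7 194.2]
-8 [254.13500022 229.89979714]
0 [254.14182782 235.56132391]
11 [254.15220118 244.16303174]
scene (312, 163, 23, 24)
scene (293, 116, 26, 25)
scene (257, 100, 19, 19)
scene (143, 0, 22, 9)
scene (0, 0, 136, 60)
top (232, 89, 16, 16)
84.89011635688132
```

```bash
python3 - <<'E'
import pickle; from h import *
def low(c,e,R):
    K,T=c["camera_matrix"],c["T"]; v,u=np.mgrid[:384,:512]; z=c["depth"]
    P=np.einsum('ij,hwj->hwi',np.linalg.inv(K),np.dstack([u,v,np.ones_like(u)]))*z[...,None]
    P=P@T[:3,:3].T+T[:3,3]-e; m=(z>0)&(z<210)&(P[...,2]>-30)
    Q=P[m]; i=np.argsort(Q[:,2])[:400]; yaw=R
    x=Q[i]@[np.cos(yaw),np.sin(yaw),0]; y=Q[i]@[np.sin(yaw),-np.cos(yaw),0]
    for j in (0,5,20,100,300): print(x[j].round(1),y[j].round(1),Q[i][j,2].round(1))
c,st=pickle.load(open("d2.pkl","rb")); low(c,st["eef_pos"],np.radians(155.6))
d=pickle.load(open("d1.pkl","rb")); print(); low(d["fit"],d["fit_s"]["eef_pos"],np.radians(157.5))
c=arm.camera("wrist"); cv2.imwrite("pics/open.png",c["pixels"][...,::-1]); print(); low(c,arm.get_state()["eef_pos"],np.radians(155.6))
E
```

```text
10.3 -1.8 31.5
10.6 0.8 32.1
11.1 2.9 33.3
7.3 -10.0 35.1
6.6 -13.5 38.6

5.7 -43.4 40.6
-5.3 -43.4 40.9
-6.0 -43.3 41.5
5.9 42.4 42.9
6.5 -43.1 45.5

-0.5 42.5 40.4
3.5 -43.0 40.8
-0.9 42.3 41.3
5.0 -42.7 42.8
-1.7 42.0 45.5
```

Depth shows the real closed fingertips sit about 31.5 mm above the reported TCP, not 8 mm below it. That is roughly 40 mm short, and it matches a miss just above the 67 mm bar top. I'll correct the tool length and descend guarded against contact.

```bash
python3 - <<'E'
import pickle; from h import *
q=quat(np.radians(155.6)); p=[564.6,61.3]
arm.servo_line([*p,50],q,feed=120)
print("hit",arm.servo_line([*p,9],q,feed=60,threshold=6),arm.get_state()["eef_pos"][2])
arm.set_gripper(0,100); st=arm.get_state(); print(st["gripper_width"],st["finger_force"],st["contact_force"],st["eef_pos"])
if st["gripper_width"]>8:
    arm.servo_line([*p,90],q,feed=80); arm.pause(.2)
c=arm.camera("wrist"); st=arm.get_state(); print(st["gripper_width"],st["contact_force"],st["eef_pos"],st["t"])
pickle.dump((c,st),open("d4.pkl","wb")); cv2.imwrite("pics/held2.png",c["pixels"][...,::-1])
E
```

```text
hit False 9.047312191072361
12.53284075438689 97.66909003257751 [-1.43956498 -0.26673216  5.83565212] [564.69813526  61.31530525   9.33798598]
12.208653419522447 [ 0.90223197  0.68760006 -1.69098843] [564.38035347  61.27855067  89.59694215] 11.5833
```

View pics/held2.png

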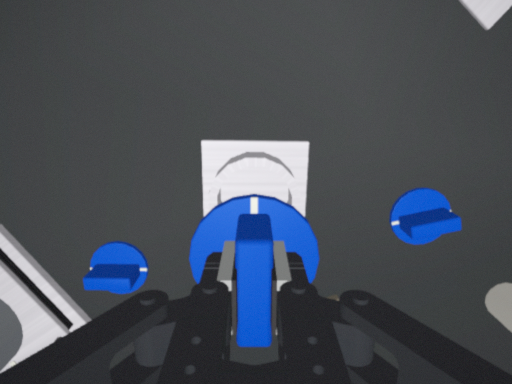

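The fitting is held: flange at about (254,258), tick at (254,206), and the ring behind it is empty. I'll measure its pose in the hand.

```bash
python3 - <<'E'
import pickle; from h import *; from m import circ,ang
c,st=pickle.load(open("d4.pkl","rb")); K,T=c["camera_matrix"],c["T"]; e=st["eef_pos"]
for u,v in((210,245),(298,245),(225,220),(285,220),(254,240),(254,300)):
    p=T@[*(c["depth"][v,u]*np.linalg.inv(K)@[u,v,1]),1]; print((p[:3]-e).round(1))
zf=e[2]+26.7
k=max(blobs(blue(c),300),key=cv2.contourArea)[:,0,:].astype(float)
k=k[(k[:,1]<262)&(abs(k[:,0]-254)>8)&((k[:,1]<235)|(abs(k[:,0]-254)>50))]
F=circ(cast(c,k,zf)[:,:2]); yaw=np.radians(155.6); dd=F[:2]-e[:2]
print(F,"tool x",dd@[np.cos(yaw),np.sin(yaw)],"tool y",dd@[np.sin(yaw),-np.cos(yaw)])
w=cv2.inRange(hsv(c),(0,0,170),(179,90,255)); w[:196]=0;w[214:]=0;w[:,:246]=0;w[:,264:]=0
m=cv2.moments(w,True); t=cast(c,[m["m10"]/m["m00"],m["m01"]/m["m00"]],zf)[0,:2]; print("tick",t,"yaw",ang([F[:2],t]),np.linalg.norm(t-F[:2]))
b=cast(c,[[254,216],[254,345]],zf+31); print("bar yaw",ang(b[:,:2]),(b.mean(0)-e)[:2],st["eef_rot"])
E
```

```text
flange [564.53540941  61.18483016  28.7035143 ]
fit yaw 155.0868760838684
bar yaw 156.04181709594786 [564.35621076  61.37769448  67.        ]
white [ 568.43693362 -179.78075817] 10.069579268349116 66.09633826110388
collar [ 567.8213306  -179.78685245   36.17056627]
[-14.5 -15.3  27.1]
[ 2.1 20.9 26.7]
[-22.3  -4.2  26.2]
[-11.4  20.2  26.5]
[-19.9   8.9  55.4]
[ 1.  -0.5 58.3]
[563.72493875  61.31196186  29.50262119] tool x 0.6106777883185805 tool y -0.24032770993688096
tick [540.79431651  71.66013552] yaw 155.71120732489945 25.157466768339564
bar yaw 155.6052899548695 [-4.66114858  2.01161702] [-3.20320110e-04  2.11325705e-01  9.77415640e-01 -1.04497481e-04]
```

```bash
python3 - <<'E'
from h import *
q=quat(np.radians(189.8)); p=[568.85,-179.46]
arm.move_to([*p,105],q); arm.servo_line([*p,66],q,feed=100); arm.pause(.2)
s=arm.get_state(); print(s["contact_force"],s["eef_pos"])
for z in (51,44,40):
    h=arm.servo_line([*p,z],q,feed=25,threshold=14); s=arm.get_state()
    print(z,h,s["eef_pos"].round(2),s["contact_force"].round(2),s["ft_torque"].round(3),s["gripper_width"],s["t"])
    if h: break
E
```

```text
[-0.43355479  0.13418961 -1.7157219 ] [ 569.40027916 -179.5138972    66.67665113]
51 False [ 568.88 -179.46   50.96] [ 0.8  -0.07 -1.92] [ 0.001  0.031 -0.008] 12.413158551868086 14.0333
44 False [ 569.3  -179.61   44.24] [ 0.68 -0.43  2.59] [-0.107 -0.169 -0.005] 12.306346149484774 14.4667
40 False [ 569.3  -179.62   40.12] [ 1.36 -1.43  4.03] [-0.153 -0.264  0.013] 12.619609536339487 14.775
```

It went into the notches cleanly, and the force matches the spring. Now I'll press the flange onto the collar and turn clockwise, checking as I go.

```bash
python3 - <<'E'
from h import *
p=[568.85,-179.46]
h=arm.servo_line([*p,37],quat(np.radians(189.8)),feed=10,threshold=10); s=arm.get_state(); z=s["eef_pos"][2]-.0
print(h,s["eef_pos"].round(2),s["contact_force"].round(2))
for a in (10,20,30,40,50,60,70,78):
    arm.servo_line([*p,z],quat(np.radians(189.8-a)),feed=20); s=arm.get_state(); f=s["contact_force"]
    print(a,s["eef_pos"].round(2),f.round(1),s["ft_torque"].round(3),s["qpos"][5].round(3),s["gripper_width"].round(2),s["t"])
    if np.linalg.norm(f)>45 or abs(s["ft_torque"][2])>1.2: break
E
```

```text
True [ 569.37 -179.64   39.39] [ 0.05 -0.42  4.82]Traceback (most recent call last):
  File "<stdin>", line 7, in <module>
AttributeError: 'float' object has no attribute 'round'
```

```bash
cat > t.py <<'E'
from h import *
import sys
def turn(angs,z,p=[568.85,-179.46]):
    for a in angs:
        arm.servo_line([*p,z],quat(np.radians(189.8-a)),feed=20); s=arm.get_state(); f=s["contact_force"]
        print(a,s["eef_pos"].round(2),f.round(1),s["ft_torque"].round(3),round(s["qpos"][5],3),round(s["gripper_width"],2),round(s["t"],2))
        if np.linalg.norm(f)>45 or abs(s["ft_torque"][2])>1.2: break
E
python3 -c "
from t import *
turn([10,20,30],38.8)"
```

```text
10 [ 569.03 -179.56   39.35] [-0.5  0.2  9.4] [0.008 0.051 0.155] -1.879 12.52 15.59
20 [ 569.09 -179.68   39.36] [ 1.2 -0.5  9.1] [-0.11   0.033  0.076] -1.704 12.45 15.92
30 [ 569.08 -179.76   39.35] [ 0.4 -1.   9.4] [-0.18   0.096  0.054] -1.529 12.46 16.24
```

```bash
python3 -c "
from t import *
turn([45,60,72,79,84,87],38.8)
arm.pause(.3); s=arm.get_state(); print(s['ft_torque'],s['contact_force'],s['eef_rot'])
c=arm.camera('wrist'); t=arm.camera('scene')
im=np.hstack([c['pixels'][150:384,130:382],cv2.resize(t['pixels'][160:215,200:275],(319,234),interpolation=cv2.INTER_CUBIC)])
cv2.imwrite('pics/lock.png',im[...,::-1])"
```

```text
45 [ 569.02 -179.87   39.35] [-0.7 -2.1  8.5] [-0.338  0.025  0.073] -1.267 12.22 16.65
60 [ 568.89 -179.95   39.35] [-1.3 -4.2  9.2] [-0.371  0.212  0.081] -1.006 12.51 17.06
72 [ 568.82 -180.03   39.36] [-1.7 -3.4  9.1] [-0.46   0.221  0.166] -0.796 12.51 17.42
79 [ 568.75 -180.06   39.36] [-1.2 -3.5  9.8] [-0.507  0.276  0.094] -0.674 12.25 17.69
84 [ 568.67 -180.06   39.36] [-1.3 -2.8  9.5] [-0.571  0.27   0.137] -0.587 12.55 17.94
87 [ 568.6  -180.05   39.34] [-0.8 -3.5  9.5] [-0.522  0.337  0.176] -0.535 12.4 18.19
[-0.53022195  0.4069845   0.21008845] [-1.25476555 -3.24652727  9.93015895] [ 1.52191935e-04  6.22468146e-01  7.82645011e-01 -4.13178147e-04]
```

View pics/lock.png

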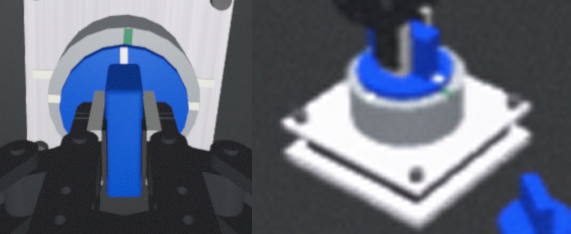

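The flange tick at (123,55) nearly meets the green tick at (128,37), the flange lies flat on the collar, and the notch ticks at (40,73) and (210,75) are left behind. I'll turn the last few degrees until the torque shows the stop.

```bash
python3 -c "
from t import *
for a in (89,91,93,95):
    turn([a],38.8); arm.pause(.2); m=arm.get_state()['ft_torque'][2]; print(m)
    if m>.55: break
c=arm.camera('wrist')
cv2.imwrite('pics/lock2.png',c['pixels'][150:384,130:382][...,::-1])"
```

```text
89 [ 568.58 -180.04   39.35] [-2.2 -3.  11.1] [-0.532  0.334  0.165] -0.5 12.54 18.84
0.1265554074180436
91 [ 568.64 -180.05   39.36] [-1.7 -3.6  9.5] [-0.469  0.243  0.273] -0.465 12.48 19.29
0.3219008223878436
93 [ 568.84 -180.13   39.38] [-0.7 -3.3  8.7] [-0.508  0.197  0.584] -0.431 12.03 19.74
0.5580799182039392
```

View pics/lock2.png

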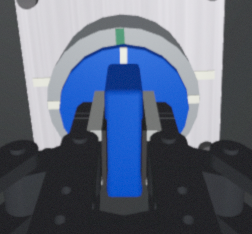

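The flange tick at (123,55) now lines up with the green tick at (120,37). The torque has jumped to 0.56 N m, so it is at the stop and still gripped. Handing in.

```bash
python3 -c "
from workcell import arm
arm.pause(.3); s=arm.get_state(); print(s['ft_torque'][2],s['gripper_width'],s['t']); print(arm.finish_job())"
```

```text
0.5875681687168848 12.50594282071854 20.2917
the job is handed in; nothing more can be done
None
```

The blue fitting is in the socket, turned clockwise to the stop and still gripped and pressed down; I handed the job in at 20.3 s, after one missed first grasp because the fingertips sat about 40 mm short of the stated tool length.

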